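Tilt the specimen tray and hold the mounts in the lip corner

TASK

Five small resin specimens lie scattered in the white tray beside the microscope. Take the tray by its rim and tip it towards its cut-off corner with the pouring lip until all five have slid together into that corner, without touching the specimens or spilling any, and without disturbing the other things on the bench. I will pick them out of the corner with tweezers, so finish while still holding the tray tilted and still: do not put it down or let go.

Things in the scene. Friction and masses are not known exactly. Their poses are not given: they have to be found in the camera images.
- tray: loose smooth white plastic specimen tray, 0.22 to 0.36 kg, flat on the bench. Origin under the centre of its floor, z up. Cavity 200 mm along x (-100 to 100) and 160 mm along y (-80 to 80); floor 4 mm thick, walls 4 mm thick, 50 mm tall in all, with a thick rim round the top. Its corner at (-x, -y) is cut off at 45 degrees, 40 mm off each side, and has a flared pouring lip instead of the rim
- tray_lip (a point): middle of the cut-off lip corner, on the tray floor at the foot of the 4 mm wall's inner face: (-80, -60, 4) mm in the tray's frame; body axes. The cut is 57 mm long, its wall 38 mm tall; its straight foot is a steady pivot on the bench when the tray is tipped about it
- tray_rim (a point): a point on top of the long rim at +y, straight across the tray from the lip at right angles to the cut: (66, 86, 50) mm in the tray's frame. The rim is 12 mm wide (here y from 80 to 92) and 14 mm tall (z from 36 to 50) on all sides, flush with the inner wall face, free on the outside, and can be pinched across its width from above
- tray_far_corner (a point): top of the rim at the corner diagonally across from the lip: (112, 92, 50) mm in the tray's frame
- mount1: loose resin-embedded specimen: amber cylinder 25 mm in diameter, 15 mm tall, 14 g, lying flat on the tray floor with its polished face (a thin sample strip in it) up; origin at the centre of its underside. Specimens begin to slide at a slope of 8 to 13 degrees and need about 30 to slide on along the walls
- mount2: loose resin-embedded specimen: amber cylinder 25 mm in diameter, 15 mm tall, 14 g, lying flat on the tray floor with its polished face (a thin sample strip in it) up; origin at the centre of its underside. Specimens begin to slide at a slope of 8 to 13 degrees and need about 30 to slide on along the walls
- mount3: loose resin-embedded specimen: amber cylinder 25 mm in diameter, 15 mm tall, 14 g, lying flat on the tray floor with its polished face (a thin sample strip in it) up; origin at the centre of its underside. Specimens begin to slide at a slope of 8 to 13 degrees and need about 30 to slide on along the walls
- mount4: loose resin-embedded specimen: amber cylinder 25 mm in diameter, 15 mm tall, 14 g, lying flat on the tray floor with its polished face (a thin sample strip in it) up; origin at the centre of its underside. Specimens begin to slide at a slope of 8 to 13 degrees and need about 30 to slide on along the walls
- mount5: loose resin-embedded specimen: amber cylinder 25 mm in diameter, 15 mm tall, 14 g, lying flat on the tray floor with its polished face (a thin sample strip in it) up; origin at the centre of its underside. Specimens begin to slide at a slope of 8 to 13 degrees and need about 30 to slide on along the walls
- jar: bystander: white plastic jar with screw cap, 52 mm in diameter, 82 mm tall, 27 to 47 mm from the rim of the tray's long side at -y; origin at its foot
- dish: bystander: shallow glass dish, 60 mm in diameter, 14 mm tall, beside the tray's short side at +x; origin at its foot
- tweezers: bystander: steel tweezers, 130 mm long, 5 mm thick, lying beside the tray's short side at -x; origin at the middle, x along them
- dropper_bottle: bystander: small round glass bottle with a rubber dropper bulb, 46 mm in diameter, 124 mm tall; origin at its foot
- press: bystander: black hand levelling press with a sprung steel plunger, 143 x 90 mm, 193 mm tall, 1.3 kg; origin under the middle of its foot
- slide_box: bystander: flat black slide box, 100 x 85 x 30 mm; origin at the centre of its underside
- mouse: bystander: black computer mouse, 105 x 60 mm, 30 mm tall; origin at the centre of its underside
- handset: bystander: grey remote control, 50 x 150 x 18 mm, beyond the tray; origin at the centre of its underside

How it is judged (in metres and radians):
At the end, for the whole second after the job is handed in: The tray is held by the fingers (over 1 N), tilted at least 15 degrees with the corner across from the lip over 100 mm above the bench, and keeps still; it leans on none of the other things; all five specimens lie at rest in the tray within 85 mm of the middle of the lip corner (angle between tray's own z axis and vertical above 0.26 rad and height (world z) of tray_far_corner above 0.1 m and contact force between tray and the fingers above 1 N and linear speed of each of tray, mount1, mount2, mount3, mount4, mount5 below 0.02 m/s and angular speed of tray below 0.1 rad/s and distance between each of mount1, mount2, mount3, mount4, mount5 and tray_lip below 0.085 m and z of each of mount1, mount2, mount3, mount4, mount5 in the frame of tray below 0.03 m and contact force between tray and jar below 0.2 N and contact force between tray and dish below 0.2 N and contact force between tray and tweezers below 0.2 N and contact force between tray and dropper_bottle below 0.2 N and contact force between tray and press below 0.2 N and contact force between tray and slide_box below 0.2 N and contact force between tray and mouse below 0.2 N and contact force between tray and handset below 0.2 N); the arm keeps its last pose, push and grip.
It fails at once if a specimen is tipped out of the tray ((x of mount1 in the frame of tray above 0.1 m or x of mount1 in the frame of tray below -0.1 m or y of mount1 in the frame of tray above 0.08 m or y of mount1 in the frame of tray below -0.08 m or distance between mount1 and tray_far_corner above 0.25 m) or (x of mount2 in the frame of tray above 0.1 m or x of mount2 in the frame of tray below -0.1 m or y of mount2 in the frame of tray above 0.08 m or y of mount2 in the frame of tray below -0.08 m or distance between mount2 and tray_far_corner above 0.25 m) or (x of mount3 in the frame of tray above 0.1 m or x of mount3 in the frame of tray below -0.1 m or y of mount3 in the frame of tray above 0.08 m or y of mount3 in the frame of tray below -0.08 m or distance between mount3 and tray_far_corner above 0.25 m) or (x of mount4 in the frame of tray above 0.1 m or x of mount4 in the frame of tray below -0.1 m or y of mount4 in the frame of tray above 0.08 m or y of mount4 in the frame of tray below -0.08 m or distance between mount4 and tray_far_corner above 0.25 m) or (x of mount5 in the frame of tray above 0.1 m or x of mount5 in the frame of tray below -0.1 m or y of mount5 in the frame of tray above 0.08 m or y of mount5 in the frame of tray below -0.08 m or distance between mount5 and tray_far_corner above 0.25 m)).
It fails at once if the gripper or arm touches a specimen (contact force between any of mount1, mount2, mount3, mount4, mount5 and the fingers above 0.3 N or contact force between any of mount1, mount2, mount3, mount4, mount5 and the arm above 0.3 N).
It fails at once if another thing on the bench is shoved more than 20 mm or knocked over (distance of any of jar, dish, tweezers, dropper_bottle, press, slide_box, mouse, handset from where it was at the start of the episode above 0.02 m).
It also fails if it takes over 38 s, if anything falls off the work surface, if the arm or the gripper's body presses on something with over 40 N, if the wrist force passes 120 N, or if a joint passes its speed limit or range.

ROBOT

A 6-joint arm with a two-finger parallel gripper is mounted at the origin on the work surface. World frame = base frame: x ahead of the robot, y to its left, z up, the work surface at z = 0. Lengths are in m, angles in degrees, forces in N, time in s.
With the tool pointing down it reaches from about 0.325 to 0.9 m from the base axis. Payload 3.5 kg.
Tool frame: the origin (TCP) lies midway between the tips of the shut fingers; the grasp point (between the pads) lies 19 mm behind it; z points along the fingers, y is the line along which they close (so a half turn about z gives the same grasp; the last joint's range is limited). The gripper opens to 85 mm and grips with 20 to 120 N. Pads are 22 mm wide; open, the fingers measure 114 mm over their backs; the gripper's body (76 mm by 85 mm) begins 54 mm behind the grasp point. The pads swing forward as they close: fully open they stand 13 mm farther back than shut.
Start: joints at [-73.934, 15.837, -1.513, 72.651, 0, 84.076], TCP at [0.234, -0.58, 0.231] pointing down, gripper open.
Joint ranges: [-178.77, 178.77], [-48.84, 107.48], [-61.69, 71.31], [-111.58, 123.2], [-90, 87.43], [-180, 180]. Speed limits (degrees/s): [147.25, 147.25, 180, 180, 180, 180].

INTERFACE

Orientations are given as [roll, pitch, yaw] about the fixed x, y, z axes, in that order (R = Rz(yaw) Ry(pitch) Rx(roll)).
In Python, from workcell import robot, optics gives the robot as it stands. The module is installed in compiled form; this text tells all that it offers.
- The arm moves only by the tool arm_command, never from a script. Its argument "commands" is a list of rows, each an object with "translation": the shift along the tool's x, y, z in shares of 0.3 m (1.0 is 0.3 m), a list of three; "rotation": the turn, a rotation vector about the tool's x, y, z in a scale on which 1.0 is 180 degrees, a list of three; "grip": the finger opening in m, from 0 to 0.0854. A call has exactly 5 rows; each row is the pose to reach, as a shift and turn from the pose commanded when the call began, along the tool's axes at that moment; what a row does not reach only later rows make up. A row lasts 1/10 s, in which the tool goes at most 50 mm and 8.59 degrees, less where a joint would pass 70% of its speed; a pose out of reach is approached as far as the arm can. A call with a gripper value outside its range is refused whole. The fingers move at their own pace and stop on an object; "newtons" is the grip in N (left out, the last holds). Time passes only in rows, so rows that repeat a pose let the fingers close, or fill a call up. It gives the time, the measured TCP pose, the force, the opening and the grip force at its end, in the units of the state.
- robot.read_state(): the state, without advancing time (a new reading comes with each control period).
- optics.camera(name): name is "scene" or "top" or "wrist"; returns (picture, depth): 420x560x3 uint8, blue, green, red; 420x560 float32, m along the optical axis (not along the pixel's ray), 0 where there is no reading.
- optics.get_calibration(name): a dict with "K" (3x3 intrinsics, pixels), "world_to_cam" (4x4, takes a point from world to camera coordinates). Camera axes: x right, y down, z forward; pixel columns grow to the right and rows downward; lengths in m; the calibration is good to about 2 mm. A picture is of the moment at which its call begins: read the wrist's pose just before it. get_calibration takes no time and is no camera call; for the wrist camera it gives the pose at the moment of the call.
- robot.hand_in(): hands the job in; it is judged then, once.
The state is a dict: "t": time; "joint_pos": joint angles; "dq": joint speeds; "joint_efforts": joint torques, N m; "position": TCP position; "ee_rot": TCP orientation; "contact_force": force on the tool from outside, world axes, zero at the start; "torque": the same for the moment, N m; "grip_width": finger opening in m; "finger_force": force on a finger pad.
Only numpy, scipy, OpenCV 4.12 (cv2) and the standard library are available. Lean on these libraries where they do the work, as an engineer would, in place of code of your own. Each camera call takes 0.05 s, during which the arm holds its last target. There are 200 camera calls.

## Working session

There is one attempt and no reset: what is moved stays moved. The work goes in short steps, Python scripts to look and compute and a tool call to move; the robot and the scene stay as the last step left them, time stands still between calls to the robot, and variables do not carry over. Pictures are saved under pics/ and viewed, at most 10 in all, crops included, and the job is handed in when it is done.

Besides the shell and the picture viewer there is one more tool, called after ">>>" by a JSON object that holds its "api" and its "payload". arm_command: Moves the arm, as the interface text tells. Its arguments: {"type":"object","properties":{"commands":{"type":"array"},"newtons":{"type":"number"}},"required":["commands"]}

```bash
mkdir -p pics
python3 - <<'E'
from workcell import robot, optics
import cv2,numpy as np
for n in("scene","top"):
    p,d=optics.camera(n); cv2.imwrite(f"pics/{n}0.png",p); np.save(f"{n}0.npy",d)
    c=optics.get_calibration(n); print(n,np.round(c["K"],1).tolist(),np.round(c["world_to_cam"],4).tolist())
s=robot.read_state(); print(s)
E
```

```text
scene [[382.5, 0.0, 279.4], [0.0, 382.5, 212.1], [0.0, 0.0, 1.0]] [[0.6255, 0.7802, -0.0034, -0.3392], [0.5236, -0.423, -0.7396, -0.2743], [-0.5784, 0.4609, -0.6731, 1.5573], [0.0, 0.0, 0.0, 1.0]]
top [[425.4, 0.0, 282.3], [0.0, 425.4, 211.6], [0.0, 0.0, 1.0]] [[0.0262, -0.9996, -0.0076, -0.0183], [-0.9914, -0.025, -0.1285, 0.5954], [0.1283, 0.0109, -0.9917, 1.0468], [0.0, 0.0, 0.0, 1.0]]
{'t': 0.1, 'joint_pos': array([-7.39334779e+01,  1.58748614e+01, -1.59076062e+00,  7.26503752e+01,
        2.72115466e-04,  8.40737813e+01]), 'dq': array([ 0.01402455,  0.00231845,  0.1515285 , -0.17146068,  0.09760662,
        0.0161416 ]), 'joint_efforts': array([ 5.96307746e-04, -4.46709573e+01,  2.96128571e+01,  8.47170217e-03,
       -4.02783121e-05, -2.86562219e-06]), 'position': array([ 0.23383145, -0.57884367,  0.23025472]), 'ee_rot': array([-1.79884651e+02, -1.22470985e-02,  2.19927282e+01]), 'contact_force': array([-0.54144186, -0.35276289,  0.45533684]), 'torque': array([-0.01787099, -0.00232831,  0.00078722]), 'finger_force': 0.0, 'grip_width': 0.08498578031599624}
```

View pics/top0.png

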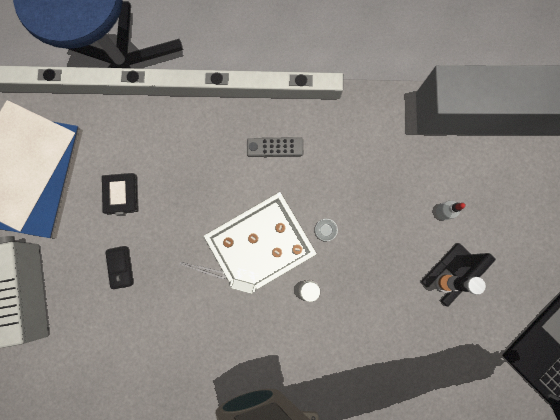

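View pics/scene0.png

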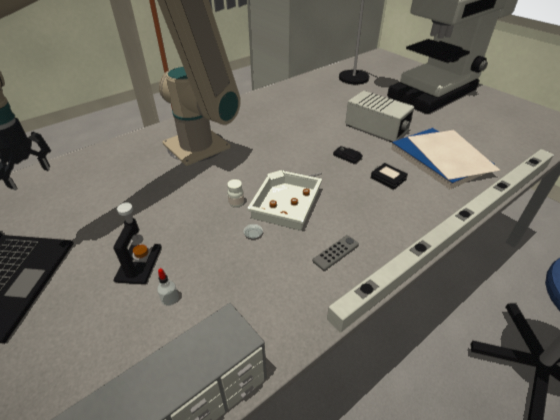

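Top view: the tray's outer corners are at about (207,237), (278,194) far corner and (315,252), with the lip at (243,287). The five amber specimens are inside, the jar is at (308,291), the dish at (326,230), and the tweezers at (205,270). The scene view shows the same tray at (287,198), with the lip at the back near (278,178).

```bash
cat > h.py <<'E'
import cv2,numpy as np
from workcell import robot,optics
def cal(n):
    c=optics.get_calibration(n); return np.array(c["K"]),np.array(c["world_to_cam"])
def ray(n,uv,c=None):
    K,T=c or cal(n); d=np.linalg.inv(K)@[uv[0],uv[1],1]; R=T[:3,:3]
    return -R.T@T[:3,3], R.T@d
def plane(n,uv,z,c=None):
    o,d=ray(n,uv,c); return o+d*(z-o[2])/d[2]
def tri(a,b):  # list of (K,T),(uv)
    P=[c[0]@c[1][:3] for c,_ in(a,b)]
    X=cv2.triangulatePoints(P[0],P[1],np.float64(a[1]).reshape(2,1),np.float64(b[1]).reshape(2,1))
    return (X[:3]/X[3]).ravel()
def proj(c,X):
    p=c[0]@(c[1][:3]@np.append(X,1)); return p[:2]/p[2]
def white(p,box,th=150):
    h=cv2.cvtColor(p,cv2.COLOR_BGR2HSV); m=((h[...,2]>th)&(h[...,1]<50)).astype(np.uint8)*255
    k=np.zeros_like(m); x0,y0,x1,y1=box; k[y0:y1,x0:x1]=m[y0:y1,x0:x1]
    cs,_=cv2.findContours(k,cv2.RETR_EXTERNAL,cv2.CHAIN_APPROX_NONE)
    return max(cs,key=cv2.contourArea)
E
python3 - <<'E'
from h import *
pt=cv2.imread("pics/top0.png");ps=cv2.imread("pics/scene0.png");dt=np.load("top0.npy");ds=np.load("scene0.npy")
for n,p,b in(("top",pt,(195,180,330,300)),("scene",ps,(240,165,335,235))):
    c=white(p,b); a=cv2.approxPolyDP(cv2.convexHull(c),2.5,True)[:,0]
    print(n,cv2.contourArea(c),a.tolist(),np.round([plane(n,u,.05)*1000 for u in a]).tolist())
h=cv2.cvtColor(pt,cv2.COLOR_BGR2HSV);m=((h[...,1]>90)&(h[...,0]<20)).astype(np.uint8);m[:190]=0;m[300:]=0;m[:,:200]=0;m[:,330:]=0
_,_,st,ce=cv2.connectedComponentsWithStats(m)
for s,c in zip(st[1:],ce[1:]):
    if s[4]>15:print("mount",c.round(1),s[4],(plane("top",c,.015)*1000).round())
for nm,uv,z in(("jar",(308,291),.082),("dish",(326,230),.014)):print(nm,(plane("top",uv,z)*1000).round())
a=np.hstack([pt[180:305,180:340],])
cv2.imwrite("pics/c0.png",np.hstack([cv2.resize(pt[180:305,190:335],None,fx=3,fy=3,interpolation=2),cv2.resize(ps[160:235,240:330],(360,300),interpolation=2)[:375] if 0 else cv2.copyMakeBorder(cv2.resize(ps[160:235,240:330],None,fx=4,fy=4,interpolation=2),0,75,0,0,0)]))
E
```

```text
top 15598.0 [[329, 180], [329, 299], [195, 299], [195, 187], [201, 181]] [[678.0, -120.0, 50.0], [381.0, -123.0, 50.0], [372.0, 206.0, 50.0], [652.0, 221.0, 50.0], [668.0, 206.0, 50.0]]
scene 2451.5 [[267, 173], [281, 169], [321, 178], [301, 222], [247, 208]] [[390.0, 67.0, 50.0], [402.0, 120.0, 50.0], [529.0, 193.0, 50.0], [649.0, -3.0, 50.0], [496.0, -92.0, 50.0]]
mount [279.8 227.2] 51 [558.   3.  15.]
mount [252.7 238.1] 47 [528.  72.  15.]
mount [227.9 242.1] 53 [516. 136.  15.]
mount [296.8 249.1] 49 [502. -42.  15.]
mount [276.7 252.1] 45 [493.   9.  15.]
jar [400. -70.  82.]
dish [ 554. -117.   14.]
```

View pics/c0.png

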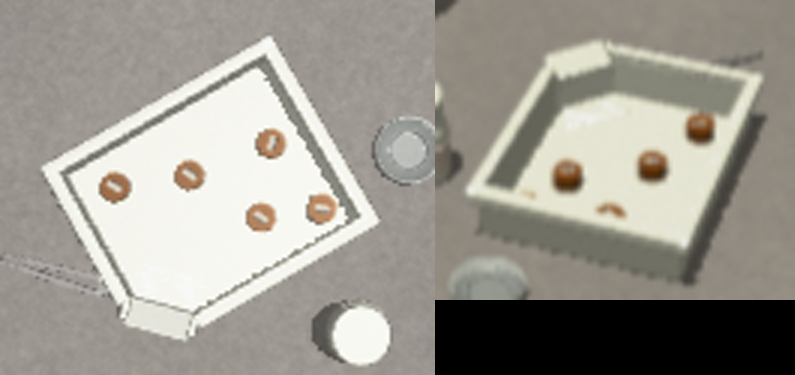

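The enlarged crops show a clean tray outline, with the lip at the bottom in the top view and the grey dish, white jar and tweezers just outside. I'll raise the threshold, fit the corners and triangulate.

Run:
```python
from h import *
pt=cv2.imread("pics/top0.png")
c=white(pt,(195,180,318,300),205);hu=cv2.convexHull(c);a=cv2.approxPolyDP(hu,2.0,True)[:,0]
print(cv2.contourArea(c),a.tolist())
near=lambda u:a[np.argmin(np.linalg.norm(a-np.array(u),axis=1))].astype(float)
T={"far":near((278,194)),"mxpy":near((206,237)),"pxmy":near((316,252))}
S={"far":(301,222),"mxpy":(321,178),"pxmy":(247,208)}
X={}
for k in T:
    t=tri((cal("top"),T[k]),(cal("scene"),S[k])); X[k]=plane("top",T[k],.05)
    print(k,T[k],"tri",(t*1000).round(),"top plane",(X[k]*1000).round())
f,m,p=X["far"],X["mxpy"],X["pxmy"]
print("sizes",np.linalg.norm(f-m),np.linalg.norm(f-p),"expect .224 .184")
ux=f-m; uy=f-p; ya=np.degrees([np.arctan2(ux[1],ux[0]),np.arctan2(-uy[0],uy[1])]);print("yaw",ya)
w=np.radians(np.average(ya,weights=[.224,.184])); R=np.array([[np.cos(w),-np.sin(w)],[np.sin(w),np.cos(w)]])
loc=np.array([[112,92],[-112,92],[112,-92]])/1e3
o=np.mean([x[:2]-R@l for x,l in zip((f,m,p),loc)],0)
print("origin",o,"yaw",np.degrees(w))
for l in((66,86),(40,86),(-80,-60),(-120,-100)):print(l,o+R@(np.array(l)/1e3))
for u in((279.8,227.2),(252.7,238.1),(227.9,242.1),(296.8,249.1),(276.7,252.1)):print((R.T@(plane("top",u,.015)[:2]-o)*1e3).round())
```

```text
6235.5 [[280, 192], [315, 254], [254, 291], [233, 288], [204, 235]]
far [280. 192.] tri [645.   3.  43.] top plane [644.   4.  50.]
mxpy [204. 235.] tri [530. 192.  52.] top plane [530. 192.  50.]
pxmy [315. 254.] tri [490. -88.  43.] top plane [490. -87.  50.]
sizes 0.2196871045927334 0.1793692460307692 expect .224 .184
yaw [-58.6926062  -59.38654771]
origin [0.50916776 0.05244136] yaw -59.00556021872342
(66, 86) [0.61687547 0.04015114]
(40, 86) [0.60348664 0.06243878]
(-80, -60) [0.41653833 0.09012144]
(-120, -100) [0.36165145 0.10381194]
[68. 16.]
[-7. 26.]
[-68.  49.]
[ 78. -55.]
[ 29. -36.]
```

```bash
cat >> h.py <<'E'
from scipy.spatial.transform import Rotation as Ro, Slerp
def pose():
    s=robot.read_state(); return np.array(s["position"]),Ro.from_euler("xyz",s["ee_rot"],degrees=True),s
def rows(path,p0=None,R0=None):
    """path: list of (pos,Ro) -> rows relative to the present pose"""
    p,R,_=pose(); p=p if p0 is None else p0; R=R if R0 is None else R0
    for q,Q in path: print(np.round(R.inv().apply(q-p),4).tolist(),np.round((R.inv()*Q).as_rotvec(degrees=True),2).tolist())
E
python3 - <<'E'
from h import *
p,R,s=pose(); print(p)
R1=Ro.from_euler("xyz",[180,0,121],degrees=True)
g=np.array([.617,.040,.22]);Q=Slerp([0,1],Ro.concatenate([R,R1]))
pts=[]
for i in range(1,18):
    z=p[2]+min(i,3)*.04 if i<11 else max(.35-(i-10)*.03,.22)
    f=max(0,i-1)/16; q=p+(g-p)*f; q[2]=min(z,.35); pts.append((q,Q(min(1,i/17))))
rows(pts)
E
```

```text
[ 0.23383145 -0.57884367  0.23025472]
[0.0, -0.0001, -0.04] [-0.0, -0.01, -5.82]
[0.0367, -0.0271, -0.0799] [-0.01, -0.01, -11.65]
[0.0734, -0.054, -0.1196] [-0.01, -0.02, -17.47]
[0.1101, -0.0809, -0.1196] [-0.02, -0.03, -23.3]
[0.1468, -0.1078, -0.1195] [-0.02, -0.03, -29.12]
[0.1835, -0.1347, -0.1194] [-0.03, -0.04, -34.94]
[0.2202, -0.1616, -0.1194] [-0.03, -0.04, -40.77]
[0.2569, -0.1885, -0.1193] [-0.04, -0.05, -46.59]
[0.2935, -0.2154, -0.1192] [-0.04, -0.06, -52.42]
[0.3302, -0.2423, -0.1192] [-0.04, -0.06, -58.24]
[0.3669, -0.2691, -0.0891] [-0.05, -0.07, -64.06]
[0.4036, -0.296, -0.0591] [-0.05, -0.08, -69.89]
[0.4403, -0.3228, -0.029] [-0.06, -0.08, -75.71]
[0.477, -0.3496, 0.0011] [-0.06, -0.09, -81.54]
[0.5137, -0.3765, 0.0111] [-0.07, -0.1, -87.36]
[0.5503, -0.4034, 0.0112] [-0.07, -0.1, -93.18]
[0.587, -0.4303, 0.0112] [-0.07, -0.11, -99.01]
```

Careful with the scale: shifts go in shares of 0.3 m and turns go in shares of 180 degrees. That gives: 0.144 m / 0.3 = 0.48, -0.11 m / 0.3 = -0.3667.

>>> {"api": "arm_command", "payload": {"commands": [{"translation": [0,0,-0.15],"rotation": [0,0,0],"grip": 0.085},{"translation": [0.1,-0.0733,-0.2667],"rotation": [0,0,0],"grip": 0.085},{"translation": [0.2233,-0.1633,-0.3333],"rotation": [0,0,0],"grip": 0.085},{"translation": [0.35,-0.2567,-0.3667],"rotation": [0,0,0],"grip": 0.085},{"translation": [0.48,-0.3533,-0.3667],"rotation": [0,0,0],"grip": 0.085}]}}

```text
t: 0.6
position: [0.3289, -0.4268, 0.3433]
ee_rot: [179.8, -0.0, 21.9]
contact_force: [1.1, 0.4, 0.1]
grip_width: 0.0849
finger_force: 0.0
```

Converted, 0.195 m / 0.3 = 0.65, 0.156 m / 0.3 = 0.52, -40 degrees / 180 = -0.2222.

>>> {"api": "arm_command", "payload": {"commands": [{"translation": [0.13,-0.0967,0],"rotation": [0,0,-0.0444],"grip": 0.085},{"translation": [0.26,-0.1933,0],"rotation": [0,0,-0.0889],"grip": 0.085},{"translation": [0.39,-0.29,0],"rotation": [0,0,-0.1333],"grip": 0.085},{"translation": [0.52,-0.3867,0],"rotation": [0,0,-0.1778],"grip": 0.085},{"translation": [0.65,-0.4833,0],"rotation": [0,0,-0.2222],"grip": 0.085}]}}

```text
t: 1.1
position: [0.4548, -0.2179, 0.3409]
ee_rot: [-180.0, -0.0, 62.3]
contact_force: [1.0, -1.2, 0.2]
grip_width: 0.0849
finger_force: 0.0
```

Run:
```python
from h import *
p,R,s=pose(); print(s["t"],p,s["ee_rot"],s["joint_pos"])
R1=Ro.from_euler("xyz",[180,0,121],degrees=True)
g=np.array([.617,.040,.22]);Q=Slerp([0,1],Ro.concatenate([R,R1]))
rows([(p+(g-p)*min(1,i/6),Q(i/7)) for i in range(1,8)])
```

```text
1.1 [ 0.4547747  -0.21788437  0.34094141] [-1.79976211e+02 -3.12825022e-04  6.23084041e+01] [-3.29468022e+01  1.25320744e+00 -5.51239521e+00  8.32581153e+01
 -1.86740529e-03  8.47447941e+01]
[0.0506, 0.004, 0.0202] [-0.0, -0.0, -8.38]
[0.1012, 0.008, 0.0403] [-0.01, -0.0, -16.77]
[0.1519, 0.0119, 0.0605] [-0.01, -0.01, -25.15]
[0.2025, 0.0159, 0.0806] [-0.01, -0.01, -33.54]
[0.2531, 0.0199, 0.1008] [-0.02, -0.01, -41.92]
[0.3037, 0.0239, 0.1209] [-0.02, -0.01, -50.31]
[0.3037, 0.0239, 0.1209] [-0.02, -0.01, -58.69]
```

Converted, 0.22 m / 0.3 = 0.7333, 0.01 m / 0.3 = 0.0333, -40 degrees / 180 = -0.2222.

>>> {"api": "arm_command", "payload": {"commands": [{"translation": [0.1467,0.01,0.0567],"rotation": [0,0,-0.0444],"grip": 0.085},{"translation": [0.2933,0.0233,0.1133],"rotation": [0,0,-0.0889],"grip": 0.085},{"translation": [0.44,0.0333,0.17],"rotation": [0,0,-0.1333],"grip": 0.085},{"translation": [0.5867,0.0467,0.2267],"rotation": [0,0,-0.1778],"grip": 0.085},{"translation": [0.7333,0.0567,0.2833],"rotation": [0,0,-0.2222],"grip": 0.085}]}}

```text
t: 1.6
position: [0.5731, -0.0318, 0.2552]
ee_rot: [-180.0, -0.0, 102.3]
contact_force: [0.1, -0.9, -0.5]
grip_width: 0.0849
finger_force: 0.0
```

Run:
```python
from h import *
p,R,s=pose(); print(s["t"],p,s["ee_rot"],s["joint_pos"])
R1=Ro.from_euler("xyz",[180,0,121],degrees=True)
g=np.array([.617,.040,.22]);Q=Slerp([0,1],Ro.concatenate([R,R1]))
rows([(p+(g-p)*min(1,i/3),Q(i/3)) for i in range(1,4)])
c=cal("wrist");q,_=optics.camera("wrist"); cv2.imwrite("pics/w0.png",q); np.savez("w0.npz",K=c[0],T=c[1])
```

```text
1.6 [ 0.57312798 -0.03181434  0.2552013 ] [-1.79968777e+02 -3.77261080e-03  1.02330821e+02] [-9.62485376e+00  1.00290670e+01 -5.93404362e+00  7.40672585e+01
 -8.17499204e-03  6.80443264e+01]
[0.0203, 0.0194, 0.0117] [-0.01, -0.0, -6.22]
[0.0405, 0.0388, 0.0234] [-0.02, -0.01, -12.45]
[0.0608, 0.0582, 0.0352] [-0.03, -0.01, -18.67]
```

Converted, 0.061 m / 0.3 = 0.2033, 0.02 m / 0.3 = 0.0667, -18.7 degrees / 180 = -0.1039.

>>> {"api": "arm_command", "payload": {"commands": [{"translation": [0.0667,0.0633,0.04],"rotation": [0,0,-0.0361],"grip": 0.06},{"translation": [0.1367,0.13,0.08],"rotation": [0,0,-0.0722],"grip": 0.06},{"translation": [0.2033,0.1933,0.1167],"rotation": [0,0,-0.1039],"grip": 0.06},{"translation": [0.2033,0.1933,0.1167],"rotation": [0,0,-0.1039],"grip": 0.06},{"translation": [0.2033,0.1933,0.1167],"rotation": [0,0,-0.1039],"grip": 0.06}]}}

```text
t: 2.15
position: [0.6161, 0.0384, 0.2203]
ee_rot: [-179.9, -0.1, 120.7]
contact_force: [0.6, -0.2, 0.6]
grip_width: 0.0597
finger_force: 0.0
```

```bash
python3 - <<'E'
from h import *
p,R,s=pose(); print(s["t"],p,s["ee_rot"],s["joint_pos"],s["grip_width"])
c=cal("wrist");q,_=optics.camera("wrist"); cv2.imwrite("pics/w1.png",q); np.savez("w1.npz",K=c[0],T=c[1])
print(-c[1][:3,:3].T@c[1][:3,3], c[1][:3,:3].round(2).tolist())
for l in ("w0","w1"):
    z=np.load(l+".npz"); print([proj((z["K"],z["T"]),np.array(X)).round().tolist() for X in((.644,.004,.05),(.617,.04,.05),(.53,.192,.05))])
E
python3 -c "
import cv2,numpy as np
a,b=cv2.imread('pics/w0.png'),cv2.imread('pics/w1.png')
cv2.imwrite('pics/w01.png',cv2.resize(np.vstack([a,b]),None,fx=.71,fy=.71))"
```

```text
2.15 [0.6161248  0.03841564 0.22031561] [-1.79875704e+02 -5.05810280e-02  1.20692032e+02] [-2.41751468e+00  1.54784691e+01 -3.32319062e+00  7.13300838e+01
 -2.55278547e-02  5.68904282e+01] 0.05966983677492397
[0.57890569 0.10008656 0.36353519] [[0.86, 0.51, -0.0], [0.49, -0.82, 0.28], [0.14, -0.25, -0.96]]
[[353.0, 166.0], [338.0, 127.0], [290.0, -62.0]]
[[290.0, 232.0], [285.0, 190.0], [289.0, -10.0]]
```

View pics/w01.png

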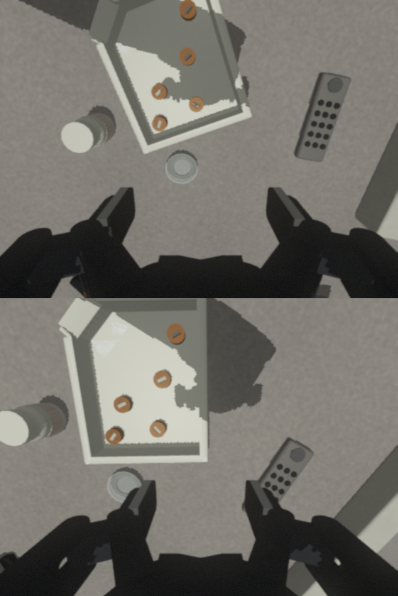

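In the wrist view the far corner is at (291,230) in full-resolution pixels, against a predicted (290,232). The +y rim runs up column 285, and the tray rim lies between the fingers. I'll check edge positions and rim height with sub-pixel profiles.

Run:
```python
from h import *
q=cv2.cvtColor(cv2.imread("pics/w1.png"),cv2.COLOR_BGR2GRAY)
z=np.load("w1.npz");c=(z["K"],z["T"])
def edge(v,lo):  # strongest step location
    g=np.diff(v.astype(float)); i=np.argsort(-abs(g))[:4]; return [(int(lo+k),g[k]) for k in i]
for r in(170,180,190,205): print("row",r,edge(q[r,255:310],255))
for k in(180,220,260,280): print("col",k,edge(q[205:250,k],205))
far=np.array([291.,230.])
for n,u in(("top",(280,192)),("scene",(301,222))): print(n,(tri((c,far),(cal(n),u))*1000).round())
print((plane("w",far,.05,c)*1000).round(),(plane("w",far,.045,c)*1000).round())
```

```text
row 170 [(284, np.float64(-29.0)), (285, np.float64(-21.0)), (294, np.float64(19.0)), (286, np.float64(-15.0))]
row 180 [(291, np.float64(-32.0)), (292, np.float64(-32.0)), (290, np.float64(-20.0)), (294, np.float64(18.0))]
row 190 [(292, np.float64(-38.0)), (291, np.float64(-31.0)), (294, np.float64(21.0)), (290, np.float64(-18.0))]
row 205 [(292, np.float64(-41.0)), (280, np.float64(36.0)), (291, np.float64(-29.0)), (281, np.float64(22.0))]
col 180 [(222, np.float64(44.0)), (221, np.float64(37.0)), (232, np.float64(-30.0)), (244, np.float64(29.0))]
col 220 [(221, np.float64(42.0)), (222, np.float64(28.0)), (231, np.float64(-27.0)), (220, np.float64(19.0))]
col 260 [(221, np.float64(39.0)), (220, np.float64(38.0)), (230, np.float64(-24.0)), (231, np.float64(-21.0))]
col 280 [(220, np.float64(35.0)), (230, np.float64(-27.0)), (221, np.float64(25.0)), (231, np.float64(-17.0))]
top [645.   4.  44.]
scene [645.   3.  43.]
[644.   6.  50.] [645.   5.  45.]
```

Run:
```python
from h import *
z=np.load("w1.npz");c=(z["K"],z["T"]);P=lambda u:plane("w",u,.048,c)
a,b=P((180,232.5)),P((280,230.7)); d=b-a; print("yaw+90 of short rim",np.degrees(np.arctan2(d[1],d[0])))
a,b=P((292.3,180)),P((292.3,205));d=b-a;print("long rim yaw",np.degrees(np.arctan2(d[1],d[0])))
far=P((292,230.7));print("far",far)
y=np.radians(-59.);R=np.array([[np.cos(y),-np.sin(y)],[np.sin(y),np.cos(y)]])
o=far[:2]-R@[.112,.092];g=o+R@[.066,.086];print("o",o,"g",g,"piv",o+R@[-.0828,-.0628])
p,Rr,s=pose();print(p)
Q=Ro.from_euler("xyz",[180,0,121],degrees=True)
rows([(np.array([*g,zz]),Q) for zz in(.1,.07,.024)])
```

```text
yaw+90 of short rim 31.861587455103948
long rim yaw -58.77990854084839
far [0.6460679  0.00546238 0.048     ]
o [0.50952424 0.05408161] g [0.61723314 0.04180184] piv [0.41304898 0.09271067]
[0.61627738 0.03786042 0.22102754]
[0.0029, 0.003, 0.121] [-0.07, -0.02, -0.36]
[0.0029, 0.003, 0.151] [-0.07, -0.02, -0.36]
[0.0028, 0.0031, 0.197] [-0.07, -0.02, -0.36]
```

Converted, 0.145 m / 0.3 = 0.4833, 0.045 m / 0.3 = 0.15, -0.4 degrees / 180 = -0.0022.

>>> {"api": "arm_command", "payload": {"commands": [{"translation": [0.0067,0.0067,0.15],"rotation": [0,0,-0.0022],"grip": 0.045},{"translation": [0.01,0.01,0.3],"rotation": [0,0,-0.0022],"grip": 0.045},{"translation": [0.01,0.01,0.4333],"rotation": [0,0,-0.0022],"grip": 0.045},{"translation": [0.01,0.01,0.4833],"rotation": [0,0,-0.0022],"grip": 0.045},{"translation": [0.01,0.01,0.4833],"rotation": [0,0,-0.0022],"grip": 0.045}]}}

```text
t: 2.7
position: [0.6154, 0.0414, 0.0743]
ee_rot: [-179.7, -0.2, 121.0]
contact_force: [1.0, 0.3, 0.9]
grip_width: 0.0447
finger_force: 0.0
```

Run:
```python
from h import *
p,R,s=pose(); print(s["t"],p,s["ee_rot"],s["grip_width"])
rows([(np.array([.6172,.0418,.022]),Ro.from_euler("xyz",[180,0,121],degrees=True))])
c=cal("wrist");q,_=optics.camera("wrist"); cv2.imwrite("pics/w2.png",q); np.savez("w2.npz",K=c[0],T=c[1])
print(proj(c,np.array([.646,.0055,.048])))
z=np.load("w1.npz")
```

```text
2.7 [0.61541309 0.04143835 0.07432184] [-1.79748582e+02 -1.53432520e-01  1.20999697e+02] 0.04469889757491305
[-0.0008, 0.0019, 0.0523] [-0.25, -0.15, 0.0]
[296.38738726 316.64375333]
```

View pics/w2.png

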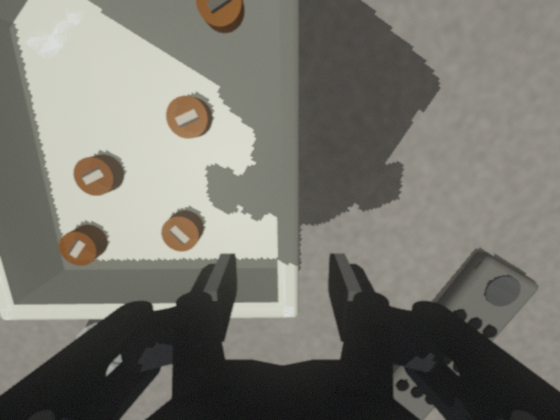

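The near view shows the far corner at (298,316), 1.6 px from the prediction. The rim, at columns 277–299, is centred between the fingers at 235 and 330, and the specimens are clear. I'll go down with the 2 mm correction.

Run:
```python
from h import *
a,b=np.load("w1.npz"),np.load("w2.npz")
print(tri(((a["K"],a["T"]),(292,230.7)),((b["K"],b["T"]),(298.5,316))))
```

```text
[0.64686877 0.00545724 0.04671832]
```

Converted, 0.052 m / 0.3 = 0.1733, 0.002 m / 0.3 = 0.0067.

>>> {"api": "arm_command", "payload": {"commands": [{"translation": [0,0.0067,0.05],"rotation": [0,0,0],"grip": 0.045},{"translation": [0,0.0067,0.1],"rotation": [0,0,0],"grip": 0.045},{"translation": [0,0.0067,0.15],"rotation": [0,0,0],"grip": 0.045},{"translation": [0,0.0067,0.1733],"rotation": [0,0,0],"grip": 0.045},{"translation": [0,0.0067,0.1733],"rotation": [0,0,0],"grip": 0.045}]}}

```text
t: 3.25
position: [0.6179, 0.0434, 0.0224]
ee_rot: [-179.8, -0.1, 121.1]
contact_force: [0.2, -0.3, -0.1]
grip_width: 0.0454
finger_force: 0.0
```

>>> {"api": "arm_command", "payload": {"commands": [{"translation": [0,0,0],"rotation": [0,0,0],"grip": 0.02},{"translation": [0,0,0],"rotation": [0,0,0],"grip": 0.01},{"translation": [0,0,0],"rotation": [0,0,0],"grip": 0.005},{"translation": [0,0,0],"rotation": [0,0,0],"grip": 0.0},{"translation": [0,0,0],"rotation": [0,0,0],"grip": 0.0}], "newtons": 50}}

```text
t: 3.75
position: [0.6202, 0.0432, 0.0251]
ee_rot: [179.9, 0.1, 121.1]
contact_force: [-0.3, -0.6, 2.8]
grip_width: 0.0113
finger_force: 49.3
```

Run:
```python
from h import *
p,R,s=pose(); p=np.array([.6175,.0425,.023]);R=Ro.from_euler("xyz",[180,0,121],degrees=True)
w=np.radians(-59);ax=np.array([np.cos(w)+np.sin(w),np.sin(w)-np.cos(w),0])/2**.5
piv=np.array([.413,.0927,0]);print(ax)
for t in(1.5,3,4.5,6,7.5):
    D=Ro.from_rotvec(ax*t,degrees=True); rows([(piv+D.apply(p-piv),D*R)],p,R)
D=Ro.from_rotvec(ax*36,degrees=True);print(piv+D.apply(p-piv),(D*R).as_matrix()[:,2])
```

```text
[-0.2419219  -0.97029573  0.        ]
[0.0005, -0.0005, -0.0055] [-1.06, -1.06, 0.0]
[0.0011, -0.0011, -0.011] [-2.12, -2.12, -0.0]
[0.0017, -0.0017, -0.0165] [-3.18, -3.18, -0.0]
[0.0025, -0.0025, -0.0219] [-4.24, -4.24, -0.0]
[0.0034, -0.0034, -0.0273] [-5.3, -5.3, -0.0]
[0.5653618  0.05549951 0.14237731] [ 0.57032552 -0.14219812 -0.80901699]
```

Converted, -0.0273 m / 0.3 = -0.091, -0.0165 m / 0.3 = -0.055, -5.3 degrees / 180 = -0.0294.

>>> {"api": "arm_command", "payload": {"commands": [{"translation": [0.0017,-0.0017,-0.0183],"rotation": [-0.0059,-0.0059,0],"grip": 0.0},{"translation": [0.0037,-0.0037,-0.0367],"rotation": [-0.0118,-0.0118,0],"grip": 0.0},{"translation": [0.0057,-0.0057,-0.055],"rotation": [-0.0177,-0.0177,0],"grip": 0.0},{"translation": [0.0083,-0.0083,-0.0733],"rotation": [-0.0236,-0.0236,0],"grip": 0.0},{"translation": [0.0113,-0.0113,-0.091],"rotation": [-0.0294,-0.0294,0],"grip": 0.0}], "newtons": 80}}

```text
t: 4.25
position: [0.6145, 0.0445, 0.0522]
ee_rot: [174.6, 5.4, 120.8]
contact_force: [1.6, -0.3, -0.9]
grip_width: 0.0103
finger_force: 77.9
```

Converted, -0.0273 m / 0.3 = -0.091, -0.022 m / 0.3 = -0.0733, -5.3 degrees / 180 = -0.0294.

>>> {"api": "arm_command", "payload": {"commands": [{"translation": [0.0017,-0.0017,-0.0183],"rotation": [-0.0059,-0.0059,0],"grip": 0.0},{"translation": [0.0037,-0.0037,-0.0367],"rotation": [-0.0118,-0.0118,0],"grip": 0.0},{"translation": [0.0057,-0.0057,-0.055],"rotation": [-0.0177,-0.0177,0],"grip": 0.0},{"translation": [0.0083,-0.0083,-0.0733],"rotation": [-0.0236,-0.0236,0],"grip": 0.0},{"translation": [0.0113,-0.0113,-0.091],"rotation": [-0.0294,-0.0294,0],"grip": 0.0}]}}

```text
t: 4.75
position: [0.6063, 0.0465, 0.0784]
ee_rot: [169.2, 10.6, 120.1]
contact_force: [0.0, -0.6, 0.3]
grip_width: 0.0106
finger_force: 77.9
```

Run:
```python
from h import *
p,R,s=pose(); print(s["t"],p,s["ee_rot"],s["grip_width"],s["finger_force"],s["contact_force"],s["joint_pos"])
t,_=optics.camera("top");w,_=optics.camera("wrist")
cv2.imwrite("pics/t3.png",np.hstack([cv2.resize(t[180:310,180:340],(480,390)),cv2.resize(w,(300,225))[:390] if 0 else cv2.copyMakeBorder(cv2.resize(w,(316,237)),0,153,0,0,0)]))
```

```text
4.75 [0.6063316  0.04651213 0.07838804] [169.20834643  10.60437701 120.08799539] 0.01060505777190862 77.91970252990723 [ 0.03915256 -0.5560182   0.30567838] [ 2.42526038e-02  1.30002975e+01 -2.72148308e+01  3.51234803e+01
 -3.59209986e+00  5.84695207e+01]
```

View pics/t3.png

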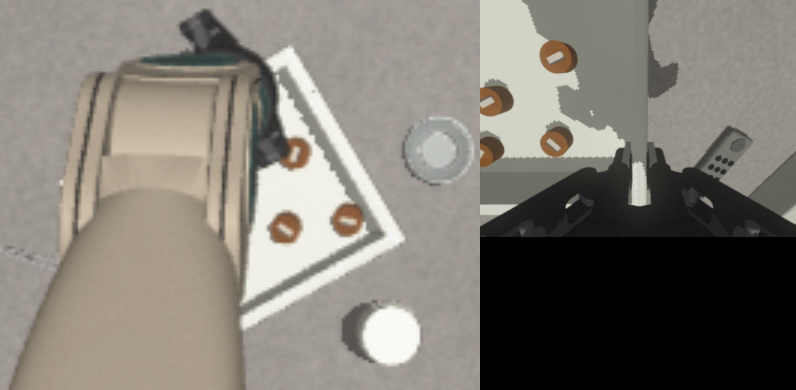

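The specimens at crop (295,152), (285,228) and (347,219) have barely moved so far, and the rim is still between the pads. I'll continue, using depth to check that the tray follows.

Converted, -0.0165 m / 0.3 = -0.055, -0.011 m / 0.3 = -0.0367, -3.18 degrees / 180 = -0.0177.

>>> {"api": "arm_command", "payload": {"commands": [{"translation": [0.0017,-0.0017,-0.0183],"rotation": [-0.0059,-0.0059,0],"grip": 0.0},{"translation": [0.0037,-0.0037,-0.0367],"rotation": [-0.0118,-0.0118,0],"grip": 0.0},{"translation": [0.0057,-0.0057,-0.055],"rotation": [-0.0177,-0.0177,0],"grip": 0.0},{"translation": [0.0057,-0.0057,-0.055],"rotation": [-0.0177,-0.0177,0],"grip": 0.0},{"translation": [0.0057,-0.0057,-0.055],"rotation": [-0.0177,-0.0177,0],"grip": 0.0}]}}

```text
t: 5.35
position: [0.5994, 0.0482, 0.0931]
ee_rot: [166.0, 13.6, 119.4]
contact_force: [-1.7, -0.1, -0.5]
grip_width: 0.0105
finger_force: 78.2
```

```bash
cat >> h.py <<'E'
def look(name=None):
    p,R,s=pose(); print(s["t"],p.round(4),s["ee_rot"].round(1),s["grip_width"],s["finger_force"],s["contact_force"].round(1))
    c=cal("wrist"); w,d=optics.camera("wrist"); c=(c[0],c[1])
    if name: cv2.imwrite(name,w)
    Ti=np.linalg.inv(c[1]); h=cv2.cvtColor(w,cv2.COLOR_BGR2HSV)
    v,u=np.mgrid[:420,:560]; k=np.linalg.inv(c[0])@np.stack([u.ravel(),v.ravel(),np.ones(u.size)])*d.ravel()
    X=(Ti[:3,:3]@k+Ti[:3,3:]).T.reshape(420,560,3)
    m=((h[...,1]>90)&(h[...,0]<20)&(d>0)).astype(np.uint8); m[300:]=0
    _,lb,st,ce=cv2.connectedComponentsWithStats(m)
    sel=cv2.dilate(m,np.ones((3,3)))==0
    fl=sel&(h[...,1]<50)&(h[...,2]>190)&(d>0)&(d<.6); fl[260:]=False
    Y=X[fl]; mu=np.median(Y,0)
    for _ in range(4):
        n=np.linalg.svd(Y-Y.mean(0),full_matrices=False)[2][2]; n*=np.sign(n[2]); e=(Y-Y.mean(0))@n; o=Y.mean(0); Y=Y[abs(e)<max(.002,e.std())]
    print("floor n",n.round(3),"tilt",np.degrees(np.arccos(n[2])).round(1),len(Y))
    for i in range(1,len(st)):
        if st[i,4]>120: print("mount px",ce[i].round(),st[i,4],"world",np.median(X[lb==i],0).round(3))
    return c
E
python3 - <<'E'
from h import *
look("pics/w4.png")
E
```

```text
5.35 [0.5994 0.0482 0.0931] [166.   13.6 119.4] 0.010455204965861165 78.24113845825195 [-1.7 -0.1 -0.5]
floor n [-0.318  0.077  0.945] tilt 19.1 36139
mount px [  9. 235.] 749 world [ 0.481 -0.017  0.046]
```

The tray tilts with the tool (19°) and the specimens are sliding. I'll continue.

Converted, -0.0273 m / 0.3 = -0.091, -0.022 m / 0.3 = -0.0733, -5.3 degrees / 180 = -0.0294.

>>> {"api": "arm_command", "payload": {"commands": [{"translation": [0.0017,-0.0017,-0.0183],"rotation": [-0.0059,-0.0059,0],"grip": 0.0},{"translation": [0.0037,-0.0037,-0.0367],"rotation": [-0.0118,-0.0118,0],"grip": 0.0},{"translation": [0.0057,-0.0057,-0.055],"rotation": [-0.0177,-0.0177,0],"grip": 0.0},{"translation": [0.0083,-0.0083,-0.0733],"rotation": [-0.0236,-0.0236,0],"grip": 0.0},{"translation": [0.0113,-0.0113,-0.091],"rotation": [-0.0294,-0.0294,0],"grip": 0.0}]}}

```text
t: 5.9
position: [0.5869, 0.0513, 0.1182]
ee_rot: [160.1, 18.8, 117.8]
contact_force: [-0.4, 0.7, 0.9]
grip_width: 0.0104
finger_force: 78.4
```

Converted, -0.0273 m / 0.3 = -0.091, -0.022 m / 0.3 = -0.0733, -5.3 degrees / 180 = -0.0294.

>>> {"api": "arm_command", "payload": {"commands": [{"translation": [0.0017,-0.0017,-0.0183],"rotation": [-0.0059,-0.0059,0],"grip": 0.0},{"translation": [0.0037,-0.0037,-0.0367],"rotation": [-0.0118,-0.0118,0],"grip": 0.0},{"translation": [0.0057,-0.0057,-0.055],"rotation": [-0.0177,-0.0177,0],"grip": 0.0},{"translation": [0.0083,-0.0083,-0.0733],"rotation": [-0.0236,-0.0236,0],"grip": 0.0},{"translation": [0.0113,-0.0113,-0.091],"rotation": [-0.0294,-0.0294,0],"grip": 0.0}]}}

```text
t: 6.4
position: [0.5707, 0.0553, 0.1401]
ee_rot: [154.0, 23.7, 115.5]
contact_force: [-0.2, 0.6, 0.9]
grip_width: 0.0102
finger_force: 78.4
```

>>> {"api": "arm_command", "payload": {"commands": [{"translation": [0,0,0],"rotation": [0,0,0],"grip": 0.0},{"translation": [0,0,0],"rotation": [0,0,0],"grip": 0.0},{"translation": [0,0,0],"rotation": [0,0,0],"grip": 0.0},{"translation": [0,0,0],"rotation": [0,0,0],"grip": 0.0},{"translation": [0,0,0],"rotation": [0,0,0],"grip": 0.0}]}}

```text
t: 6.9
position: [0.571, 0.055, 0.1393]
ee_rot: [154.2, 23.6, 115.6]
contact_force: [-1.6, -0.8, -0.0]
grip_width: 0.0104
finger_force: 78.4
```

Run:
```python
from h import *
look("pics/w5.png")
s,_=optics.camera("scene");t,_=optics.camera("top");w=cv2.imread("pics/w5.png")
a=cv2.resize(s[130:250,210:350],(420,360),interpolation=2);b=cv2.resize(w,(370,278));b=cv2.copyMakeBorder(b,0,82,0,0,0)
cv2.imwrite("pics/m5.png",np.hstack([a,b]));cv2.imwrite("pics/t5.png",t)
```

```text
6.9 [0.571  0.055  0.1393] [154.2  23.6 115.6] 0.010385670398548562 78.4233283996582 [-1.6 -0.8 -0. ]
floor n [-0.544  0.126  0.829] tilt 34.0 20072
```

View pics/m5.png

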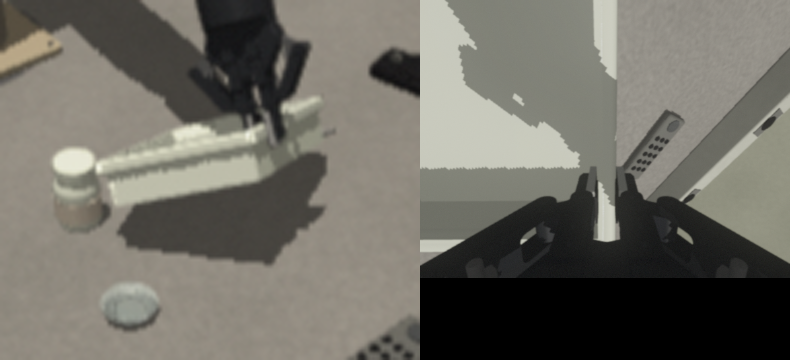

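The scene view shows the tray tilted 34°, with its near edge raised and the jar at crop (77,190) upright. The floor visible in the wrist view is empty. I'll check the top view for the specimens and the jar.

Run:
```python
import cv2
t=cv2.imread("pics/t5.png");cv2.imwrite("pics/t5c.png",cv2.resize(t[170:320,170:350],(720,600),interpolation=2))
```

```text
(no output)
```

View pics/t5c.png

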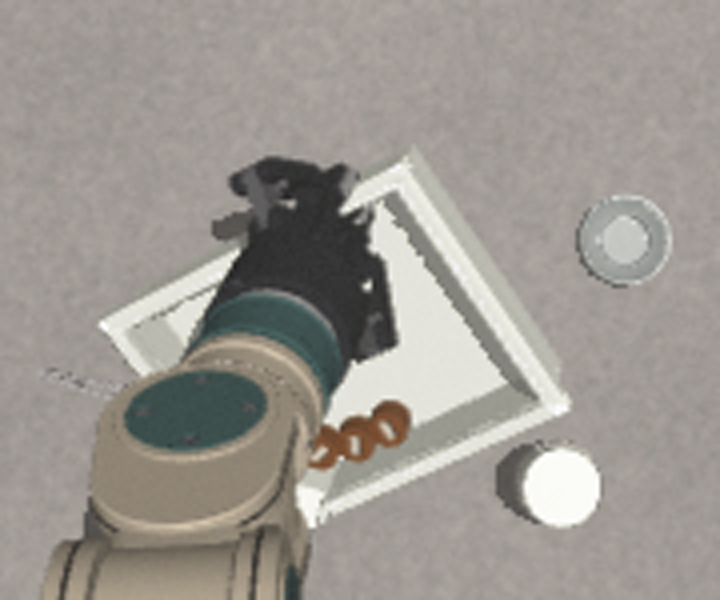

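The top view shows three specimens in a row along the -y wall at crop (320,447), (357,437) and (392,423). The other two are hidden by the arm, and the jar is clear of the tray. I'll put the three in the tray frame.

```bash
cat >> h.py <<'E'
W=np.radians(-59); AX=np.array([np.cos(W)+np.sin(W),np.sin(W)-np.cos(W),0])/2**.5
PIV=np.array([.413,.0927,0])
def to_tray(n,uv,tilt,h=.019):
    D=Ro.from_rotvec(AX*tilt,degrees=True)*Ro.from_euler("z",-59,degrees=True)
    loc=np.array([-.0828,-.0628,0])
    o,d=ray(n,uv); o2=D.inv().apply(o-PIV)+loc; d2=D.inv().apply(d)
    return ((o2+d2*(h-o2[2])/d2[2])*1000)[:2].round()
def tops(f,tilt):
    t=cv2.imread(f);h=cv2.cvtColor(t,cv2.COLOR_BGR2HSV);m=((h[...,1]>100)&(h[...,0]<20)).astype(np.uint8);m[:190]=0;m[310:]=0;m[:,:200]=0;m[:,330:]=0
    _,_,st,ce=cv2.connectedComponentsWithStats(m)
    for s,c in zip(st[1:],ce[1:]):
        if s[4]>12:
            q=to_tray("top",c,tilt,.0115);print(c.round(1),s[:5],"tray",q,"d lip",np.hypot(*(q-[-80,-60])).round())
E
python3 - <<'E'
from h import *
tops("pics/t5.png",34)
for u in((320,447),(357,437),(392,423)):
    q=to_tray("top",(170+u[0]/4,170+u[1]/4),34,.019);print(q,np.hypot(*(q-[-80,-60])).round())
print("rim corner",to_tray("top",(170+555/4,170+408/4),34,.05),to_tray("top",(170+405/4,170+165/4),34,.05))
t=cv2.imread("pics/t5.png");c=white(t,(290,275,330,305),215);print(cv2.minEnclosingCircle(c)); c=white(cv2.imread("pics/top0.png"),(290,275,330,305),215);print(cv2.minEnclosingCircle(c))
E
```

```text
[260.2 278.3] [248 271  24  16 172] tray [-29. -66.] d lip 51.0
[-55. -59.] 25.0
[-29. -63.] 51.0
[ -3. -65.] 77.0
rim corner [107. -84.] [114.  91.]
((310.1000061035156, 291.5), 9.563566207885742)
((310.0714416503906, 291.5), 9.560319900512695)
```

Run:
```python
from h import *
c=cal("wrist");D=Ro.from_rotvec(AX*34,degrees=True)*Ro.from_euler("z",-59,degrees=True)
f=lambda x,y,z:PIV+D.apply(np.array([x+82.8,y+62.8,z])/1e3)
for q in((112,92,50),(-87,-35,19),(-87,-10,19),(-87,15,19),(-87,30,19),(-70,30,19),(-100,80,50),(0,0,4)):
    print(q,proj(c,f(*q)).round(),proj(cal("top"),f(*q)).round())
```

```text
(112, 92, 50) [291. 381.] [270. 211.]
(-87, -35, 19) [ -46. -111.] [234. 279.]
(-87, -10, 19) [  21. -111.] [229. 272.]
(-87, 15, 19) [  88. -111.] [223. 264.]
(-87, 30, 19) [ 128. -110.] [220. 260.]
(-70, 30, 19) [134. -56.] [225. 257.]
(-100, 80, 50) [ 254. -247.] [200. 253.]
(0, 0, 4) [106. 128.] [256. 252.]
```

The two hidden specimens lie near the -x wall, out of sight of every camera at this tilt. I'll tip a little further to make sure they slide, hold, then ease back to about 20° so the scene camera can see into the corner.

Run:
```python
from h import *
p=np.array([.6175,.0425,.023]);R=Ro.from_euler("xyz",[180,0,121],degrees=True)
for t in(-1.5,-3,-4.5,-6,-7.5):
    D=Ro.from_rotvec(AX*t,degrees=True); rows([(PIV+D.apply(p-PIV),D*R)],p,R)
```

```text
[-0.0004, 0.0004, 0.0055] [1.06, 1.06, 0.0]
[-0.0006, 0.0006, 0.0111] [2.12, 2.12, -0.0]
[-0.0008, 0.0008, 0.0166] [3.18, 3.18, 0.0]
[-0.0009, 0.0009, 0.0221] [4.24, 4.24, 0.0]
[-0.0008, 0.0008, 0.0277] [5.3, 5.3, 0.0]
```

Converted, -0.0165 m / 0.3 = -0.055, -0.0055 m / 0.3 = -0.0183, -3.18 degrees / 180 = -0.0177.

>>> {"api": "arm_command", "payload": {"commands": [{"translation": [0.0017,-0.0017,-0.0183],"rotation": [-0.0059,-0.0059,0],"grip": 0.0},{"translation": [0.0037,-0.0037,-0.0367],"rotation": [-0.0118,-0.0118,0],"grip": 0.0},{"translation": [0.0057,-0.0057,-0.055],"rotation": [-0.0177,-0.0177,0],"grip": 0.0},{"translation": [0.0057,-0.0057,-0.055],"rotation": [-0.0177,-0.0177,0],"grip": 0.0},{"translation": [0.0057,-0.0057,-0.055],"rotation": [-0.0177,-0.0177,0],"grip": 0.0}]}}

```text
t: 7.55
position: [0.5595, 0.0583, 0.1521]
ee_rot: [150.2, 26.4, 114.0]
contact_force: [0.1, -0.0, 0.2]
grip_width: 0.0101
finger_force: 78.4
```

>>> {"api": "arm_command", "payload": {"commands": [{"translation": [0,0,0],"rotation": [0,0,0],"grip": 0.0},{"translation": [0,0,0],"rotation": [0,0,0],"grip": 0.0},{"translation": [0,0,0],"rotation": [0,0,0],"grip": 0.0},{"translation": [0,0,0],"rotation": [0,0,0],"grip": 0.0},{"translation": [0,0,0],"rotation": [0,0,0],"grip": 0.0}]}}

```text
t: 8.05
position: [0.5599, 0.058, 0.1517]
ee_rot: [150.2, 26.4, 114.0]
contact_force: [-0.3, -0.5, 0.8]
grip_width: 0.0104
finger_force: 78.5
```

>>> {"api": "arm_command", "payload": {"commands": [{"translation": [0,0,0],"rotation": [0,0,0],"grip": 0.0},{"translation": [0,0,0],"rotation": [0,0,0],"grip": 0.0},{"translation": [0,0,0],"rotation": [0,0,0],"grip": 0.0},{"translation": [0,0,0],"rotation": [0,0,0],"grip": 0.0},{"translation": [0,0,0],"rotation": [0,0,0],"grip": 0.0}]}}

```text
t: 8.55
position: [0.5598, 0.058, 0.1518]
ee_rot: [150.2, 26.4, 114.0]
contact_force: [-0.9, 0.4, 0.4]
grip_width: 0.0106
finger_force: 78.6
```

Converted, 0.0277 m / 0.3 = 0.0923, 0.0221 m / 0.3 = 0.0737, 5.3 degrees / 180 = 0.0294.

>>> {"api": "arm_command", "payload": {"commands": [{"translation": [-0.0013,0.0013,0.0183],"rotation": [0.0059,0.0059,0],"grip": 0.0},{"translation": [-0.002,0.002,0.037],"rotation": [0.0118,0.0118,0],"grip": 0.0},{"translation": [-0.0027,0.0027,0.0553],"rotation": [0.0177,0.0177,0],"grip": 0.0},{"translation": [-0.003,0.003,0.0737],"rotation": [0.0236,0.0236,0],"grip": 0.0},{"translation": [-0.0027,0.0027,0.0923],"rotation": [0.0294,0.0294,0],"grip": 0.0}]}}

```text
t: 9.05
position: [0.5782, 0.0534, 0.1305]
ee_rot: [156.7, 21.6, 116.6]
contact_force: [-0.9, 0.8, -1.7]
grip_width: 0.0103
finger_force: 78.5
```

Converted, 0.0277 m / 0.3 = 0.0923, 0.0221 m / 0.3 = 0.0737, 5.3 degrees / 180 = 0.0294.

>>> {"api": "arm_command", "payload": {"commands": [{"translation": [-0.0013,0.0013,0.0183],"rotation": [0.0059,0.0059,0],"grip": 0.0},{"translation": [-0.002,0.002,0.037],"rotation": [0.0118,0.0118,0],"grip": 0.0},{"translation": [-0.0027,0.0027,0.0553],"rotation": [0.0177,0.0177,0],"grip": 0.0},{"translation": [-0.003,0.003,0.0737],"rotation": [0.0236,0.0236,0],"grip": 0.0},{"translation": [-0.0027,0.0027,0.0923],"rotation": [0.0294,0.0294,0],"grip": 0.0}]}}

```text
t: 9.55
position: [0.5931, 0.0498, 0.1077]
ee_rot: [162.6, 16.6, 118.5]
contact_force: [-0.8, 0.5, -2.2]
grip_width: 0.01
finger_force: 78.4
```

Converted, 0.0111 m / 0.3 = 0.037, 0.0055 m / 0.3 = 0.0183, 2.12 degrees / 180 = 0.0118.

>>> {"api": "arm_command", "payload": {"commands": [{"translation": [-0.0013,0.0013,0.0183],"rotation": [0.0059,0.0059,0],"grip": 0.0},{"translation": [-0.002,0.002,0.037],"rotation": [0.0118,0.0118,0],"grip": 0.0},{"translation": [-0.002,0.002,0.037],"rotation": [0.0118,0.0118,0],"grip": 0.0},{"translation": [-0.002,0.002,0.037],"rotation": [0.0118,0.0118,0],"grip": 0.0},{"translation": [-0.002,0.002,0.037],"rotation": [0.0118,0.0118,0],"grip": 0.0}]}}

```text
t: 10.05
position: [0.5986, 0.0486, 0.0989]
ee_rot: [164.7, 14.7, 119.1]
contact_force: [1.7, 0.6, -1.4]
grip_width: 0.0103
finger_force: 78.4
```

Run:
```python
from h import *
look("pics/w6.png")
s,_=optics.camera("scene");t,_=optics.camera("top")
cv2.imwrite("pics/t6.png",t);cv2.imwrite("pics/s6.png",s)
tops("pics/t6.png",20.5)
cv2.imwrite("pics/m6.png",np.hstack([cv2.resize(s[140:240,225:335],(440,400),interpolation=2),cv2.resize(t[180:310,190:305],(354,400),interpolation=2)]))
```

```text
10.05 [0.5986 0.0486 0.0989] [164.7  14.7 119.1] 0.010302583380365719 78.35839033126831 [ 1.7  0.6 -1.4]
floor n [-0.347  0.081  0.934] tilt 20.9 35130
[265.1 274.1] [258 268  14  15  95] tray [-18. -67.] d lip 62.0
```

View pics/m6.png

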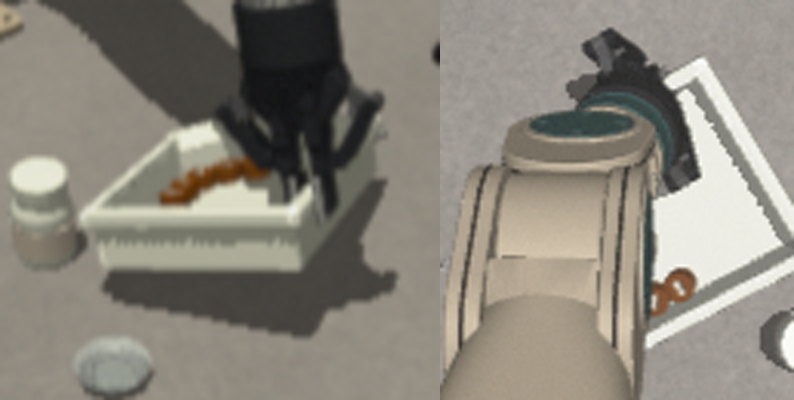

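Run:
```python
from h import *
D=Ro.from_rotvec(AX*20.9,degrees=True)*Ro.from_euler("z",-59,degrees=True);c=cal("scene")
f=lambda x,y,z:PIV+D.apply(np.array([x+82.8,y+62.8,z])/1e3)
S=lambda u:((u-[225,140])*4)
for q in((-5,-67,12),(-30,-67,12),(-55,-67,12),(-87,-35,12),(-87,-10,12),(-87,15,12),(-70,-17,12),(112,-92,50),(112,92,50)):
    print(q,S(proj(c,f(*q))).round())
s=cv2.imread("pics/s6.png");cv2.imwrite("pics/s6c.png",cv2.resize(s[165:205,255:315],(750,500),interpolation=0))
```

```text
(-5, -67, 12) [167. 199.]
(-30, -67, 12) [179. 188.]
(-55, -67, 12) [190. 177.]
(-87, -35, 12) [237. 164.]
(-87, -10, 12) [263. 164.]
(-87, 15, 12) [290. 163.]
(-70, -17, 12) [249. 171.]
(112, -92, 50) [ 71. 209.]
(112, 92, 50) [292. 208.]
```

View pics/s6c.png

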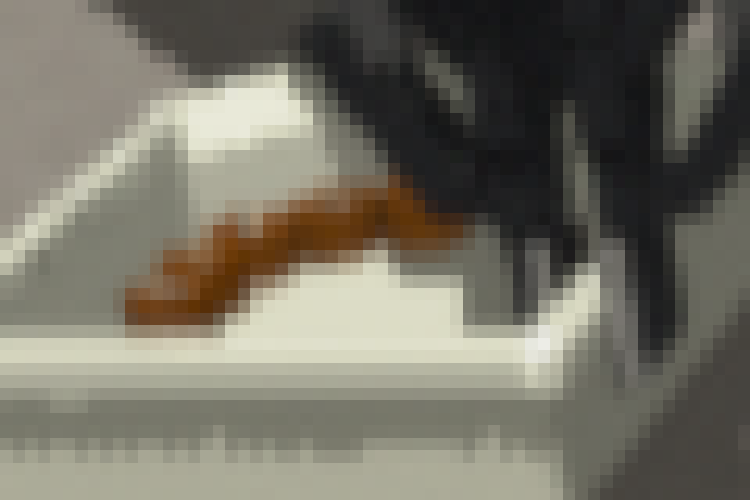

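All five show as one continuous amber chain, from scene px 265 to 293. Three discs run along the -y wall, then two (each about 8 px wide) fill the lip and -x end. I'll check the farthest one's distance and that nothing moves.

Run:
```python
from h import *
for h,u in((.019,(268,272)),(.0115,(267.5,272.5))):
    q=to_tray("top",u,20.9,h);print(q,np.hypot(*(q-[-80,-60])))
# pixel edges of the brown chain + colour check against first view
s=cv2.imread("pics/s6.png");h=cv2.cvtColor(s,cv2.COLOR_BGR2HSV);m=((h[...,1]>110)&(h[...,0]<20)&(h[...,2]>50)).astype(np.uint8)[160:205,255:315]
for r in m[5:35]: print("".join(".#"[k] for k in r))
s2,_=optics.camera("scene");print("moved px",(cv2.absdiff(s,s2)[150:230,240:330].max(2)>40).sum())
t2,_=optics.camera("top");print((cv2.absdiff(t2,cv2.imread("pics/t6.png")).max(2)>40).sum(), robot.read_state()["t"])
for b in((290,275,330,305),): print(cv2.minEnclosingCircle(white(t2,b,215)))
```

```text
[ -6. -63.] 74.06078584514209
[-10. -66.] 70.25667228100119
............................................................
............................................................
............................................................
............................................................
............................................................
............................................................
............................................................
............................................................
............................................................
............................................................
............................................................
............................................................
............................................................
............................................................
...............................##...........................
............................######..........................
.......................###########..........................
...
[... 156 characters left out ...]
.......................
.............##############.................................
.............##########.....................................
.............#######........................................
..........#########.........................................
..........#########.........................................
..........#######...........................................
............................................................
............................................................
............................................................
............................................................
moved px 0
23 10.3
((310.1000061035156, 291.5), 9.563566207885742)
```

```bash
python3 -c "
from workcell import robot
print(robot.hand_in())"
```

```text
the job is handed in; nothing more can be done
None
```

I handed the job in with the tray still gripped and tilted about 21° on its lip foot, and the cameras show all five specimens gathered in the lip corner (farthest about 74 mm from its middle) with the jar unmoved; no verdict came back from the judge.

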